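# Unlock the gauge cover on the tachograph test console and present its shackle

### The arm

A 7-joint arm with a two-finger parallel gripper is mounted at the origin on the work surface. World frame = base frame: x ahead of the robot, y to its left, z up, the work surface at z = 0. Lengths are in m, angles in rad, forces in N, time in s.
With the tool pointing down it reaches from about 0.35 to 0.9 m from the base axis. Payload 8.1 kg.
Tool frame: the origin (TCP) lies at the very end of the fingers, on their centre line; the grasp point (between the pads) lies arm.hold_point_z behind it (arm.hold_point_z is the distance from the TCP to the grasp point, in m); z points along the fingers, y is the line along which they close (so a half turn about z gives the same grasp; the last joint's range is limited). The gripper opens to 92 mm and grips with 3 to 60 N. Pads are 19 mm wide; open, the fingers measure 130 mm over their backs; the gripper's body (75 mm by 190 mm) begins 47 mm behind the grasp point.
Start: joints at [-1.323, 0.434, 0.025, 1.573, -0.012, 1.134, -0.075], TCP at [0.215, 0.587, 0.227] pointing down, gripper open.
Joint ranges: [-2.62, 2.62], [-0.44, 2.09], [-1.27, 1.32], [0.08, 2.57], [-1.32, 4.46], [0.12, 2], [-2.74, 2.74]. Speed limits (rad/s): [2.22, 2.22, 3.01, 3.01, 3.14, 3.14, 3.14].

### API

Orientations are given as a rotation vector (axis times angle).
In Python, from cell import arm, vision, job, cut_out gives the robot as it stands. The module is installed in compiled form; this text tells all that it offers.
- The arm moves only by the tool play_rows, never from a script. Its argument "increments" is text: rows parted by semicolons, each of 5 numbers parted by spaces: the shift along the tool's x, y, z in cm, then the turn about the tool's z in degrees, then the opening, from -1 (shut) to 1 (fully open), so that 0 is half open. A call has 1 to 5 rows; each row shifts and turns the commanded pose from where the row before left it, along the tool's axes as they then stand; what a row does not reach is not made up. A row lasts 1/12 s, in which the tool goes at most 41.7 mm and 7.16 degrees, less where a joint would pass 70% of its speed; a pose out of reach is approached as far as the arm can. A call is refused whole if a number of a shift passes 4.17 or a number of a turn 7.16, either way. A call with a gripper value outside its range is refused whole. The fingers move at their own pace and stop on an object; "grip_force" is the grip in N (left out, the last holds). Time passes only in rows, so rows that do not move let the fingers close. It gives the time, the measured TCP pose, the force, the opening and the grip force at its end, in the units of the state.
- arm.observe(): the state, without advancing time (a new reading comes with each control period).
- vision.get_image(name): name is "scene" or "side" or "wrist"; returns a dict with "frame" (480x640x3 uint8, red, green, blue), "z_map" (480x640 float32, m along the optical axis (not along the pixel's ray), 0 where there is no reading), "mtx" (3x3 intrinsics, pixels), "cam_to_world" (4x4, takes a point from camera to world coordinates). Camera axes: x right, y up, looking along -z (the intrinsics and any distortion apply to the point x, -y, -z); pixel columns grow to the right and rows downward; lengths in m; the calibration is good to about 2 mm. A picture is of the moment at which its call begins.
- job.sign_off(): hands the job in; it is judged then, once.
Trained networks look in a picture, given as the dict that the camera call returned (one of the last four; its "shot" number tells which), for a name from the list of things; names that differ only in an ending like _2 or _b are one class to them, and where a whole thing is asked for, a point or a joint stands for the part that bears it (a point fixed in the world has none). Each returns a list of dicts, best first, with "confidence" (0 to 1); they miss things now and then, are a little off and sometimes report something else, mostly with a low value. They report only what shows in the picture. A call takes as long as a camera call.
- cut_out(query, picture): "mask" (480x640 bool, what is visible of it) and "point" ([row, column] in pixels, amid what is visible of it).
The state is a dict: "clock": time; "joints": joint angles; "dq": joint speeds; "joint_efforts": joint torques, N m; "position": TCP position; "ee_rot": TCP orientation; "force": force on the tool from outside, world axes, zero at the start; "ft_torque": the same for the moment, N m; "width": opening from 0.0 (shut) to 1.0 (fully open); "gripper_force": force on a finger pad.
Only numpy, scipy, OpenCV 4.12 (cv2) and the standard library are available. Lean on these libraries where they do the work, as an engineer would, in place of code of your own. Each camera call takes 0.05 s, during which the arm holds its last target. There are 200 camera calls.

### The job

Unlock the cover on the grey test console: turn the black dial back, click by click, until the nose of its grip points straight at the steel index rib beside the shackle, leave it there, and pull the U-shaped steel shackle straight up out of the console. Carry it to the round inspection pad and finish while still holding it there, upright, over the middle of the pad with its legs at least 3 cm clear above it; do not put it down or let go. Do not press the red button and leave the other things where they are.

Things in the scene. Friction and masses are not known exactly. Their poses are not given: they have to be found in the camera images.
- console: Grey test console fixed to the bench: box 240 (x) x 300 (y) x 60 mm high, origin at the centre of its underside on the bench, z up. In its frame: dial axis at x -30, y +45 mm; shackle legs at x -30, y -30 and y -85 mm. A steel index rib (4 x 14 mm, 4 mm high) lies on the top at x -30, y -1 mm, between dial and shackle.
- dial_grip (a point): Point on the dial's upright axis, 34 mm above the console top, where to grip. Its grip is an upright black bar 14 mm thick, 44 long, 10 to 46 mm above the console top, on a round skirt of 30 mm radius, 10 mm high. A nose at one end of the bar and a white line on top are the pointer. The frame turns with the dial: bar along its y, nose towards its -y, z up.
- dial (a joint): Dial angle, rad. 0 = nose at the index rib (console's -y): only there, within 0.1 rad, is the shackle free. Grows clockwise seen from above; starts between 0.9 and 2.2, so turn it anticlockwise to 0. Sprung notches (clicks) every 0.524 rad (30 degrees), one at 0, hold it; passing from one to the next takes about 0.05 N m; about 0.05 rad of play in each. Hard ends at -0.6 and 2.9.
- shackle_crown (a point): Centre of the straight top bar of the loose steel U-shackle (120 g): flat-sided, 12 mm thick, 14 high, 44 long along this frame's y, 62 mm above the console top while seated. Legs 10 mm square, 55 mm apart along y, reach 112 mm below it, 50 mm into the console with 1 mm play. A 12 mm tooth at the +y foot is held by the dial's disc; freed, it comes straight up. Axes as the console's at the start.
- shackle_foot (a point): Point midway between the lower ends of the shackle's two legs, 112 mm below the crown's centre; axes as shackle_crown.
- pad_top (a point): Centre of the top face of the inspection pad: a black rubber disc in a steel rim, 120 mm across, fixed flat on the bench, top 5.5 mm above it.
- stop_button (a joint): Red mushroom push button on the console top at the console's x 75, y 105 mm, 39 mm high, 38 mm across: travel down in m, 0 = up, 0.006 = pressed. To be left alone.
- cover: Aluminium cover, 120 mm wide, 85 deep, 10 high, hinged on the console top behind the shackle (console x 20 to 105, y -57.5 mm); origin on its hinge line. Its flat hasp strap, 22 mm wide, top 8 mm above the console top, runs forward under the shackle's bow.
- bushing: Loose blue nylon bushing, 28 mm across, 20 mm high, standing on the console top; to be left alone. Origin at its underside.
- sensor: Loose black motion sensor lying on the bench, about 140 mm long, 32 mm high; to be left alone.
- pinion: Loose brass pinion shaft lying on the bench, 90 mm long, 25 mm high; to be left alone.
- weight: Loose dented aluminium calibration weight standing on the bench, 48 mm across, 62 mm high; to be left alone.
- driver: Loose screwdriver lying on the bench, 170 mm long; to be left alone.
- jar: Loose small jar standing on the bench, 48 mm across, 60 mm high; to be left alone.

How it is judged:
By the outcome, as a careful person would: the job done as asked, in the order asked, and still so for the second after the job is handed in, while the arm keeps its last pose, push and grip.
It also fails if it takes over 58 s, if anything falls off the work surface, if the arm or the gripper's body presses on something with over 40 N, if the wrist force passes 120 N, or if a joint passes its speed limit or range.

## Working session

There is one attempt and no reset: what is moved stays moved. The work goes in short steps, Python scripts to look and compute and a tool call to move; the robot and the scene stay as the last step left them, time stands still between calls to the robot, and variables do not carry over. Pictures are saved under pics/ and viewed, at most 10 in all, crops included, and the job is handed in when it is done.

Besides the shell and the picture viewer there is one more tool, called after ">>>" as name(argument=value, ...) on one line, values as JSON. play_rows: Moves the arm, as the interface text tells. Its arguments: {"type":"object","properties":{"increments":{"type":"string"},"grip_force":{"type":"number"}},"required":["increments"]}

```bash
mkdir -p pics; cat > h.py <<'E'
import numpy as np, cv2
from cell import arm, vision, job, cut_out
from scipy.spatial.transform import Rotation as R
def pts(p):
    K=p["mtx"];z=p["z_map"];v,u=np.mgrid[0:480,0:640]
    c=np.stack([(u-K[0,2])/K[0,0]*z,-(v-K[1,2])/K[1,1]*z,-z],-1)
    T=p["cam_to_world"];return c@T[:3,:3].T+T[:3,3]
def save(p,n): cv2.imwrite("pics/"+n,p["frame"][:,:,::-1])
E
python3 - <<'E'
from h import *
s=arm.observe();print({k:np.round(v,3) for k,v in s.items()},arm.hold_point_z)
for c in ["scene","side"]:
    p=vision.get_image(c);save(p,c+"0.png");P=pts(p)
    print(c,p["cam_to_world"].round(2).tolist())
    for q in ["console","dial_grip","shackle_crown","pad_top","stop_button","cover","bushing","sensor","pinion","weight","driver","jar"]:
        try:
            r=cut_out(q,p)
        except Exception as e: print(q,e);continue
        for d in r[:1]:
            m=d["mask"]&(p["z_map"]>0);X=P[m]
            if len(X): print(q,round(d["confidence"],2),np.round(d["point"]),np.median(X,0).round(3),np.percentile(X,3,0).round(3),np.percentile(X,97,0).round(3))
E
```

```text
{'clock': np.float64(0.0), 'joints': array([-1.323,  0.435,  0.025,  1.574, -0.012,  1.134, -0.075]), 'dq': array([-0.001,  0.   ,  0.   , -0.   ,  0.001, -0.001,  0.001]), 'joint_efforts': array([ 0.0000e+00, -6.6783e+01,  9.8500e-01, -3.1447e+01, -6.1000e-02,
        4.3000e-02,  0.0000e+00]), 'position': array([0.215, 0.586, 0.226]), 'ee_rot': array([-5.480e-01, -3.093e+00,  2.000e-03]), 'force': array([-0.146,  1.057, -0.446]), 'ft_torque': array([-0.026,  0.02 , -0.062]), 'gripper_force': np.float64(0.0), 'width': np.float64(0.999)} 0.0188
scene [[-0.44, -0.61, 0.65, 1.26], [0.9, -0.31, 0.32, 0.37], [0.01, 0.73, 0.69, 0.88], [0.0, 0.0, 0.0, 1.0]]
console 0.81 [277. 305.] [0.626 0.015 0.061] [ 0.465 -0.139  0.011] [0.718 0.145 0.09 ]
dial_grip 0.94 [253. 325.] [0.547 0.034 0.073] [0.516 0.005 0.065] [0.566 0.055 0.108]
shackle_crown 0.53 [232. 282.] [ 0.562 -0.069  0.109] [ 0.518 -0.111  0.059] [ 0.574 -0.039  0.131]
pad_top 0.91 [281. 454.] [0.439 0.328 0.006] [0.383 0.275 0.001] [0.49  0.38  0.009]
stop_button 0.67 [286. 342.] [0.632 0.113 0.096] [0.613 0.097 0.089] [0.644 0.12
[... 1030 characters left out ...]
2 [208. 354.] [0.624 0.103 0.095] [0.61  0.092 0.088] [0.639 0.123 0.099]
cover 0.71 [270. 382.] [ 0.646 -0.064  0.069] [ 0.551 -0.111  0.065] [ 0.696 -0.001  0.072]
bushing 0.62 [311. 323.] [ 0.512 -0.158  0.075] [ 0.499 -0.167  0.061] [ 0.523 -0.143  0.082]
sensor 0.9 [432. 316.] [ 0.457 -0.37   0.029] [ 0.406 -0.382  0.008] [ 0.515 -0.353  0.034]
pinion 0.82 [411. 404.] [ 0.629 -0.359  0.018] [ 0.59  -0.371  0.001] [ 0.67  -0.34   0.026]
weight 0.91 [175. 366.] [0.689 0.287 0.034] [0.67  0.275 0.001] [0.712 0.308 0.061]
driver 0.7 [467. 240.] [ 0.327 -0.407  0.023] [ 0.239 -0.433  0.012] [ 0.369 -0.35   0.027]
jar 0.7 [177. 368.] [0.689 0.287 0.034] [0.67  0.275 0.001] [0.712 0.308 0.061]
```

```bash
cat > con.py <<'E'
from h import *
for c in ["scene","side"]:
    p=vision.get_image(c);P=pts(p)
    m=(abs(P[...,2]-.06)<.004)&(P[...,0]>.4)&(P[...,0]<.8)&(abs(P[...,1])<.22)&(p["z_map"]>0)
    k,l,st,_=cv2.connectedComponentsWithStats(cv2.morphologyEx(m.astype(np.uint8),cv2.MORPH_OPEN,np.ones((3,3))))
    m=l==1+np.argmax(st[1:,4])
    r=cv2.minAreaRect((P[m][:,:2]*1000).astype(np.float32));print(c,r)
    # dial grip top
    m=(abs(P[...,2]-.106)<.006)&(np.hypot(P[...,0]-.54,P[...,1]-.03)<.045)
    print(cv2.minAreaRect((P[m][:,:2]*1000).astype(np.float32)),P[m].mean(0))
    m=(abs(P[...,2]-.127)<.006)&(np.hypot(P[...,0]-.56,P[...,1]+.075)<.05)
    print(m.sum(),cv2.minAreaRect((P[m][:,:2]*1000).astype(np.float32)),P[m].mean(0))
    f=p["frame"][150:370,200:480] if c=="scene" else p["frame"][170:390,230:510]
    cv2.imwrite(f"pics/{c}1.png",cv2.resize(f[:,:,::-1],None,fx=2.5,fy=2.5,interpolation=2))
E
python3 con.py
```

```text
scene ((577.520751953125, -8.834213256835938), (244.1866912841797, 300.8641662597656), 13.154999732971191)
((535.6177368164062, 28.873809814453125), (15.736549377441406, 53.25527572631836), 84.99097442626953) [0.53833947 0.02963509 0.10542625]
124 ((560.2659912109375, -70.62989044189453), (18.827617645263672, 56.31840515136719), 17.05099868774414) [ 0.56327022 -0.06903102  0.12692236]
side ((577.078857421875, -10.49017333984375), (241.95008850097656, 304.2695007324219), 13.209221839904785)
((533.2207641601562, 26.819000244140625), (17.76931381225586, 50.840736389160156), 81.03875732421875) [0.53377121 0.02482205 0.10478595]
133 ((561.5155029296875, -75.36607360839844), (13.69505500793457, 52.428558349609375), 12.567131996154785) [ 0.56036355 -0.07599259  0.12756442]
```

View pics/scene1.png

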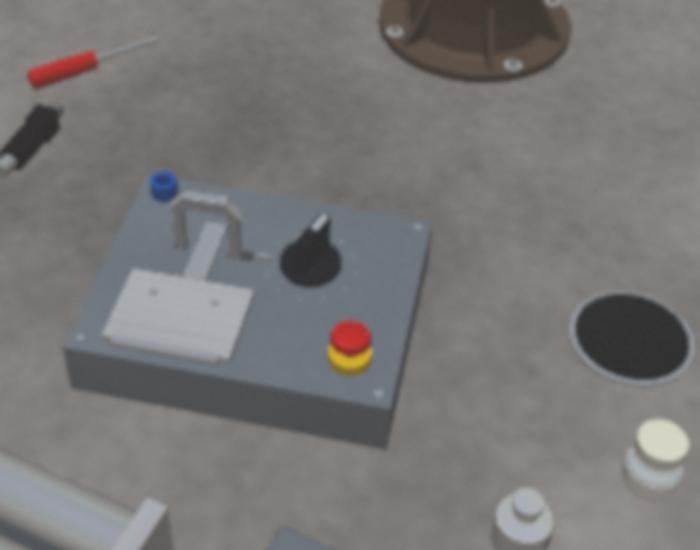

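View pics/side1.png

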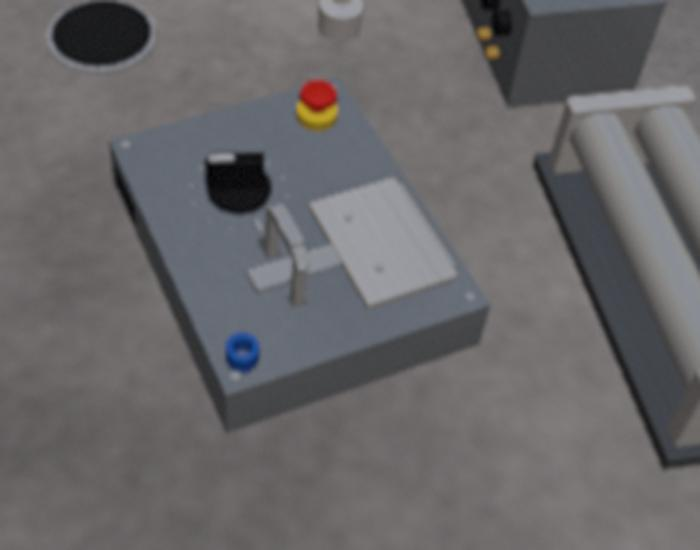

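Both views agree: the console is at about (0.577, -0.010) with 13° yaw. The dial (crop 310,255) has its nose roughly toward the robot base, and the shackle (205,215) is seated. Next I move above the dial, then turn about +167° so the grip range covers the unlocking turn.

>>> play_rows(increments="-2.5 -2.1 0 0 0.2;-2.5 -2.1 0 0 0.2;-2.5 -2.1 0 0 0.2;-2.5 -2.1 0 0 0.2;-2.5 -2.1 0 0 0.2")

```text
clock: 1.82
position: [0.2967, 0.444, 0.2268]
ee_rot: [0.548, 3.093, 0.0]
force: [0.3, 0.2, -0.6]
width: 0.688
gripper_force: 0.0
```

>>> play_rows(increments="-2.5 -2.1 0 0 0.2;-2.5 -2.1 0 0 0.2;-2.5 -2.1 0 0 0.2;-2.5 -2.1 0 0 0.2;-2.5 -2.1 0 0 0.2")

```text
clock: 2.23
position: [0.378, 0.3024, 0.227]
ee_rot: [0.548, 3.093, 0.001]
force: [0.5, -0.6, -0.2]
width: 0.598
gripper_force: 0.0
```

>>> play_rows(increments="-2.5 -2.1 0 0 0.2;-2.5 -2.1 0 0 0.2;-2.5 -2.1 0 0 0.2;-2.5 -2.1 0 0 0.2;-2.5 -2.1 0 0 0.2")

```text
clock: 2.65
position: [0.4593, 0.1608, 0.227]
ee_rot: [0.548, 3.093, 0.001]
force: [0.5, -0.3, -0.5]
width: 0.598
gripper_force: 0.0
```

>>> play_rows(increments="-2.5 -2.1 0 0 0.2;-2.5 -2.1 0 0 0.2;-2.5 -2.1 0 0 0.2;-2.5 -2.1 0 0 0.2;-1.5 -1 0 0 0.2")

```text
clock: 3.07
position: [0.5357, 0.0302, 0.2271]
ee_rot: [0.554, 3.091, -0.002]
force: [0.8, 0.5, -0.1]
width: 0.6
gripper_force: 0.0
```

>>> play_rows(increments="0 0 0 7 0.2;0 0 0 7 0.2;0 0 0 7 0.2;0 0 0 7 0.2;0 0 0 7 0.2")

```text
clock: 3.48
position: [0.5344, 0.0344, 0.2268]
ee_rot: [1.462, 2.781, 0.0]
force: [0.3, -0.4, 0.2]
width: 0.601
gripper_force: 0.0
```

>>> play_rows(increments="0 0 0 7 0.2;0 0 0 7 0.2;0 0 0 7 0.2;0 0 0 7 0.2;0 0 0 7 0.2")

```text
clock: 3.9
position: [0.5344, 0.0345, 0.2268]
ee_rot: [2.23, 2.213, 0.001]
force: [-0.4, 1.0, -0.1]
width: 0.6
gripper_force: 0.0
```

>>> play_rows(increments="0 0 0 7 0.2;0 0 0 7 0.2;0 0 0 7 0.2;0 0 0 7 0.2;0 0 0 7 0.2")

```text
clock: 4.32
position: [0.5344, 0.0345, 0.2269]
ee_rot: [-2.792, -1.44, -0.001]
force: [-0.4, 0.2, -0.1]
width: 0.596
gripper_force: 0.0
```

>>> play_rows(increments="0 0 0 7 0.2;0 0 0 7 0.2;0 0 0 7 0.2;0 0 0 7 0.2;0 0 0 7 0.2")

```text
clock: 4.73
position: [0.5344, 0.0346, 0.2269]
ee_rot: [-3.096, -0.534, -0.001]
force: [0.9, 0.0, -0.3]
width: 0.604
gripper_force: 0.0
```

>>> play_rows(increments="0 0 0 7 0.2;0 0 0 7 0.2;0 0 0 7 0.2;0 0 0 6 0.2;0 0 0 0 0.2")

```text
clock: 5.15
position: [0.5344, 0.0347, 0.2266]
ee_rot: [3.135, -0.202, -0.0]
force: [0.3, -0.6, 0.4]
width: 0.599
gripper_force: 0.0
```

```bash
cat > look.py <<'E'
from h import *
import sys
p=vision.get_image("wrist");save(p,sys.argv[1]+".png");P=pts(p);g=cv2.cvtColor(p["frame"],cv2.COLOR_RGB2HSV)
print(arm.observe()["joints"].round(2))
m=(abs(P[...,2]-.105)<.005)&(np.hypot(P[...,0]-.538,P[...,1]-.028)<.04)
r=cv2.minAreaRect((P[m][:,:2]*1000).astype(np.float32));print("bar",m.sum(),r,P[m].mean(0))
w=m&(g[...,2]>110);print("white",w.sum(),P[w].mean(0) if w.any() else 0, P[m&~w].mean(0))
ln=cv2.fitLine((P[m][:,:2]*1000).astype(np.float32),cv2.DIST_L2,0,.01,.01).ravel();print("bar dir",np.degrees(np.arctan2(ln[1],ln[0])))
m=(abs(P[...,2]-.126)<.006)&(np.hypot(P[...,0]-.561,P[...,1]+.072)<.05)
if m.sum()>20: print("crown",m.sum(),cv2.minAreaRect((P[m][:,:2]*1000).astype(np.float32)),P[m].mean(0))
E
python3 look.py w1
```

```text
[-0.88  0.4   1.    1.84 -0.38  1.1  -1.44]
bar 1135 ((533.60986328125, 27.20978546142578), (13.888372421264648, 52.472381591796875), 83.52334594726562) [0.5361212  0.02682728 0.10600133]
white 270 [0.52143619 0.02844208 0.10666484] [0.54070496 0.02632324 0.10579423]
bar dir -5.47517
crown 1569 ((560.8807373046875, -72.47405242919922), (12.531545639038086, 57.145687103271484), 13.110803604125977) [ 0.56157361 -0.07113783  0.12760375]
```

View pics/w1.png

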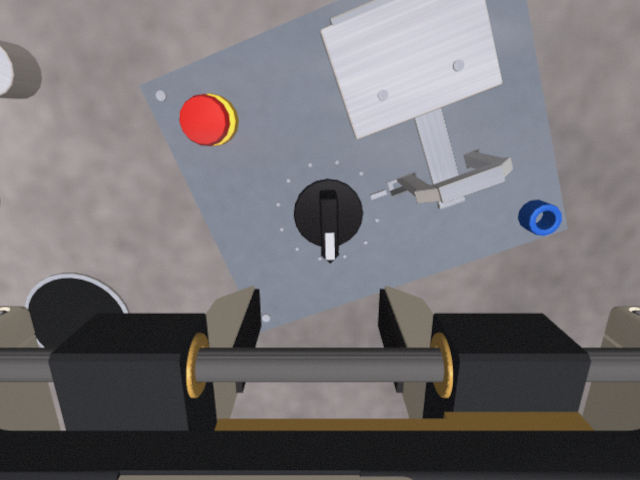

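Clear view: the nose (330,250) points to the robot side and the rib is at (395,190). The angle between them is about 109°, and the bar axis is at (0.538, 0.027). I'll align and go down in stages.

>>> play_rows(increments="0.4 0.7 0 -2 0.2;0 0 2.5 0 0.2;0 0 2.5 0 0.2;0 0 2.5 0 0.2;0 0 2 0 0.2")

```text
clock: 5.62
position: [0.537, 0.0272, 0.1302]
ee_rot: [-3.138, 0.133, 0.001]
force: [0.6, 0.7, 0.2]
width: 0.601
gripper_force: 0.0
```

>>> play_rows(increments="0 0 2 0 0.2;0 0 1.5 0 0.2;0 0 1 0 0.2;0 0 0.9 0 0.2;0 0 0 0 0.2")

```text
clock: 6.03
position: [0.5369, 0.0271, 0.0766]
ee_rot: [3.138, -0.137, -0.002]
force: [-0.0, -0.3, -0.2]
width: 0.603
gripper_force: 0.0
```

>>> play_rows(increments="0 0 0 0 -0.2;0 0 0 0 -0.5;0 0 0 0 -0.8;0 0 0 0 -1;0 0 0 0 -1", grip_force=25)

```text
clock: 6.45
position: [0.5378, 0.0271, 0.0782]
ee_rot: [-3.138, 0.139, -0.001]
force: [0.5, 1.4, -0.5]
width: 0.291
gripper_force: 0.0
```

>>> play_rows(increments="0 0 0 0 -1;0 0 0 0 -1;0 0 0 0 -1")

```text
clock: 6.7
position: [0.5376, 0.0267, 0.0779]
ee_rot: [3.138, -0.14, 0.001]
force: [-1.0, -1.1, 2.5]
width: 0.152
gripper_force: 25.0
```

Gripped (14 mm). I now turn anticlockwise 108°, in steps.

>>> play_rows(increments="0 0 0 -5 -1;0 0 0 -5 -1;0 0 0 -5 -1;0 0 0 -5 -1;0 0 0 -5 -1")

```text
clock: 7.12
position: [0.5376, 0.0264, 0.0779]
ee_rot: [3.093, 0.548, 0.0]
force: [-0.7, -2.9, 2.3]
width: 0.151
gripper_force: 25.0
```

>>> play_rows(increments="0 0 0 -5 -1;0 0 0 -5 -1;0 0 0 -5 -1;0 0 0 -5 -1;0 0 0 -5 -1")

```text
clock: 7.53
position: [0.5378, 0.0262, 0.0779]
ee_rot: [2.901, 1.204, 0.001]
force: [0.9, -2.3, 0.9]
width: 0.149
gripper_force: 25.0
```

```bash
python3 -c "
from h import *
s=arm.observe();print(s['joints'].round(2),s['ft_torque'].round(2),s['force'].round(1),s['position'])"
```

```text
[-0.55  0.52  0.56  1.98 -0.4   0.75 -0.54] [-0.57  0.07 -0.04] [ 0.9 -2.3  0.9] [0.5377549  0.02621932 0.07791321]
```

>>> play_rows(increments="0 0 0 -5 -1;0 0 0 -5 -1;0 0 0 -5 -1;0 0 0 -5 -1;0 0 0 -5 -1")

```text
clock: 7.95
position: [0.538, 0.0261, 0.0779]
ee_rot: [2.571, 1.803, 0.001]
force: [1.1, -3.3, -1.3]
width: 0.149
gripper_force: 25.0
```

>>> play_rows(increments="0 0 0 -5 -1;0 0 0 -5 -1;0 0 0 -5 -1;0 0 0 -5 -1;0 0 0 -5 -1")

```text
clock: 8.37
position: [0.5382, 0.0261, 0.0779]
ee_rot: [2.12, 2.317, 0.001]
force: [1.5, -2.9, -1.7]
width: 0.149
gripper_force: 25.0
```

>>> play_rows(increments="0 0 0 -5 -1;0 0 0 -3 -1;0 0 0 0 -1;0 0 0 0 -1")

```text
clock: 8.7
position: [0.5383, 0.0261, 0.0779]
ee_rot: [1.96, 2.453, 0.001]
force: [4.3, -3.9, -1.7]
width: 0.151
gripper_force: 25.0
```

```bash
python3 -c "
from h import *
s=arm.observe();print(s['joints'].round(2),s['ft_torque'].round(2),s['force'].round(1),s['position'],2*np.degrees(np.arctan2(s['ee_rot'][1],s['ee_rot'][0]))-90)"
```

```text
[-0.35  0.48  0.28  1.97 -0.19  0.72  0.26] [-0.97 -0.74  0.04] [ 4.3 -3.9 -1.7] [0.53832998 0.02609388 0.07793623] 12.734108945079512
```

Now at 12.7°, where 13.2° would be exact. I release, rise and check.

>>> play_rows(increments="0 0 0 0.5 -1;0 0 0 0 -0.5;0 0 0 0 -0.2;0 0 0 0 0;0 0 0 0 0")

```text
clock: 9.12
position: [0.5371, 0.0275, 0.0776]
ee_rot: [-1.968, -2.448, 0.0]
force: [0.4, -0.2, -0.5]
width: 0.392
gripper_force: 0.0
```

>>> play_rows(increments="0 0 0 0 0;0 0 -2 0 0;0 0 -3 0 0;0 0 -3 0 0;0 0 -4 0 0")

```text
clock: 9.53
position: [0.5359, 0.027, 0.1975]
ee_rot: [-1.967, -2.446, 0.004]
force: [1.4, 1.0, -0.3]
width: 0.497
gripper_force: 0.0
```

>>> play_rows(increments="0 0 -3 0 0;0 0 0 0 0")

```text
clock: 9.7
position: [0.5405, 0.0271, 0.2339]
ee_rot: [1.965, 2.443, 0.012]
force: [1.5, -0.9, 0.0]
width: 0.501
gripper_force: 0.0
```

```bash
python3 look.py w2; python3 con.py
```

```text
[-0.41  0.29  0.34  1.8  -0.11  1.06  0.18]
bar 1068 ((538.06396484375, 23.179840087890625), (13.540078163146973, 52.56930923461914), 12.484786987304688) [0.53762817 0.02605667 0.10602636]
white 274 [0.54060526 0.01126952 0.10672604] [0.53660082 0.03115954 0.10578491]
bar dir -77.34856
crown 341 ((556.5879516601562, -53.55133819580078), (11.335426330566406, 19.070905685424805), 12.25179672241211) [ 0.55635988 -0.05308846  0.12682399]
scene ((569.1251220703125, 28.9476318359375), (245.02789306640625, 224.1543731689453), 13.453376770019531)
((539.6712036132812, 24.86348533630371), (16.957000732421875, 51.85341262817383), 11.992881774902344) [0.54086815 0.02678417 0.10543116]
122 ((562.2754516601562, -69.43022155761719), (15.709911346435547, 57.798458099365234), 11.017168998718262) [ 0.56322716 -0.06918244  0.12684304]
side ((576.6776733398438, -10.410751342773438), (241.7459259033203, 303.41168212890625), 13.270313262939453)
((537.9437866210938, 21.543563842773438), (15.17090129852295, 53.955631256103516), 16.58589744567871) [0.53756114 0.02109737 0.10493131]
136 ((560.904541015625, -75.0059814453125), (12.660185813903809, 48.2477912902832), 13.96455192565918) [ 0.56056718 -0.07679094  0.12740612]
```

View pics/w2.png

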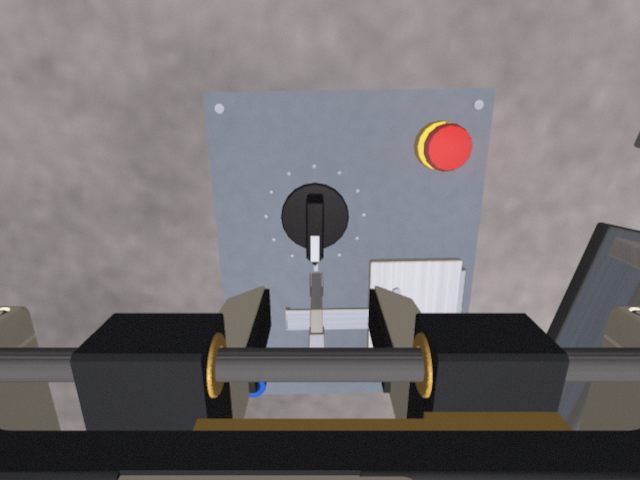

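The nose (315,250) lines up with the rib (315,268) to within about 0.6°. Next is the shackle.

>>> play_rows(increments="-2.5 0 0 0 0;-2.5 0 0 0 0;-2.5 0 0 0 0;-2.7 0 0 0 0;0 0 0 0 0")

```text
clock: 10.27
position: [0.5587, -0.0788, 0.2263]
ee_rot: [1.977, 2.441, -0.006]
force: [-0.7, -0.5, 0.6]
width: 0.505
gripper_force: 0.0
```

>>> play_rows(increments="0 0 0 0 0;0 0 0 0 0")

```text
clock: 10.43
position: [0.5585, -0.072, 0.2264]
ee_rot: [-1.967, -2.446, 0.002]
force: [0.9, 0.5, -0.8]
width: 0.502
gripper_force: 0.0
```

```bash
python3 -c "
from h import *
s=arm.observe();Rm=R.from_rotvec(s['ee_rot']).as_matrix();print(s['position'],Rm.round(3).tolist());print('cm',(Rm.T@(np.array([.561,-.0725,.1035])-s['position'])*100).round(2),2*np.degrees(np.arctan2(s['ee_rot'][1],s['ee_rot'][0]))-90)"
```

```text
[ 0.55854703 -0.07203922  0.22635062] [[-0.215, 0.977, -0.003], [0.977, 0.215, 0.0], [0.001, -0.002, -1.0]]
cm [-0.11  0.26 12.28] -347.6126533443748
```

>>> play_rows(increments="-0.1 0.2 2.5 -0.8 0;0 0 2.5 0 0;0 0 2.5 0 0;0 0 2.5 0 0;0 0 1.5 0 0")

```text
clock: 10.85
position: [0.5598, -0.0711, 0.1097]
ee_rot: [-1.946, -2.461, 0.003]
force: [-0.3, 0.0, 0.5]
width: 0.499
gripper_force: 0.0
```

>>> play_rows(increments="0 0 0.8 0 0;0 0 0 0 -0.2;0 0 0 0 -0.5;0 0 0 0 -0.8;0 0 0 0 -1", grip_force=25)

```text
clock: 11.27
position: [0.5624, -0.073, 0.1059]
ee_rot: [1.95, 2.461, 0.002]
force: [0.8, -0.7, -0.0]
width: 0.263
gripper_force: 0.0
```

>>> play_rows(increments="0 0 0 0 -1;0 0 0 0 -1;0 0 0 0 -1")

```text
clock: 11.52
position: [0.5621, -0.0732, 0.1055]
ee_rot: [1.951, 2.461, 0.002]
force: [-0.6, 1.2, 5.0]
width: 0.125
gripper_force: 25.0
```

Gripped at 12 mm. I lift slowly and watch the force.

>>> play_rows(increments="0 0 0 0 -1;0 0 -0.4 0 -1;0 0 -0.4 0 -1;0 0 -0.5 0 -1;0 0 -0.5 0 -1", grip_force=40)

```text
clock: 11.93
position: [0.5614, -0.0732, 0.1231]
ee_rot: [-1.951, -2.462, 0.0]
force: [0.4, -0.1, -1.3]
width: 0.128
gripper_force: 40.0
```

>>> play_rows(increments="0 0 -1 0 -1;0 0 -1.5 0 -1;0 0 -1.5 0 -1;0 0 -1.5 0 -1;0 0 -2 0 -1")

```text
clock: 12.35
position: [0.561, -0.0732, 0.1985]
ee_rot: [-1.951, -2.461, 0.001]
force: [0.3, -0.1, -1.0]
width: 0.126
gripper_force: 40.0
```

>>> play_rows(increments="0 0 -2 0 -1;0 0 -2 0 -1;0 0 -2 0 -1;0 0 -1 0 -1;0 0 -0.5 0 -1")

```text
clock: 12.77
position: [0.5622, -0.0734, 0.2748]
ee_rot: [1.95, 2.46, 0.003]
force: [0.0, 0.2, -1.5]
width: 0.126
gripper_force: 40.0
```

```bash
python3 - <<'E'
from h import *
p=vision.get_image("scene");save(p,"s3.png");P=pts(p)
r=cut_out("pad_top",p)[0];m=r["mask"]&(abs(P[...,2]-.0055)<.006);q=cv2.minAreaRect((P[m][:,:2]*1000).astype(np.float32));print(q)
c=np.array(q[0])/1000
r=cut_out("shackle_crown",p)[:1]
for d in r: print(d["confidence"],d["point"],np.percentile(P[d["mask"]],[3,50,97],axis=0).round(3))
s=arm.observe();Rm=R.from_rotvec(s['ee_rot']).as_matrix();print(s['position'],s['joints'].round(2),'cm',(Rm.T@(np.array([*c,s['position'][2]])-s['position'])*100).round(2))
E
```

```text
((434.4388427734375, 327.72906494140625), (111.06971740722656, 119.93437194824219), 73.93174743652344)
0.98 [189.7, 288.6] [[ 0.254 -0.24  -0.001]
 [ 0.561 -0.053  0.232]
 [ 0.575 -0.032  0.298]]
[ 0.56126251 -0.07307609  0.27228535] [-0.25  0.31  0.38  1.68 -0.12  1.18  0.39] cm [ 4.192e+01 -3.200e+00  1.000e-02]
```

View pics/s3.png

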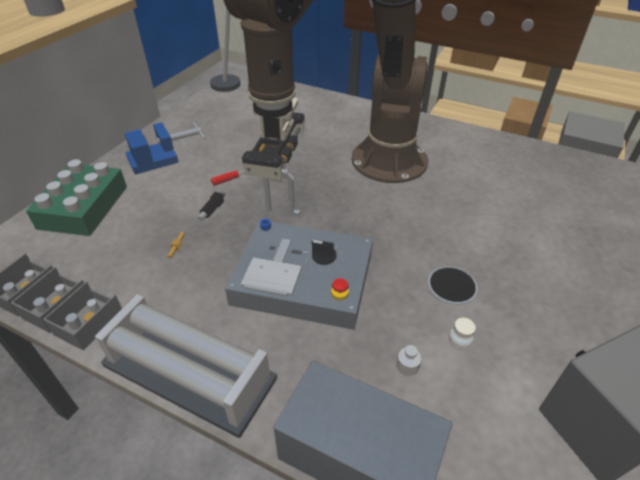

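The shackle is out and hanging upright (legs 268–295, 210), and the dial is still in place. I carry it to the pad.

>>> play_rows(increments="1 -0.1 0 0 -1;1.8 -0.2 0 0 -1;2.5 -0.2 0 0 -1;2.5 -0.2 0 0 -1;2.5 -0.2 0 0 -1")

```text
clock: 13.33
position: [0.5279, 0.0266, 0.2715]
ee_rot: [-1.951, -2.461, 0.002]
force: [1.6, 0.5, -1.5]
width: 0.129
gripper_force: 40.0
```

>>> play_rows(increments="2.5 -0.2 0 0 -1;2.5 -0.2 0 0 -1;2.5 -0.2 0 0 -1;2.5 -0.2 0 0 -1;2.5 -0.2 0 0 -1")

```text
clock: 13.75
position: [0.4893, 0.1461, 0.2716]
ee_rot: [-1.95, -2.462, 0.003]
force: [0.1, -0.1, -0.4]
width: 0.128
gripper_force: 40.0
```

>>> play_rows(increments="2.5 -0.2 0 0 -1;2.5 -0.2 0 0 -1;2.5 -0.2 0 0 -1;2.5 -0.2 0 0 -1;2.5 -0.2 0 0 -1")

```text
clock: 14.17
position: [0.451, 0.2652, 0.2716]
ee_rot: [-1.95, -2.462, 0.003]
force: [-0.4, 0.7, -1.7]
width: 0.127
gripper_force: 40.0
```

>>> play_rows(increments="2.5 -0.2 0 0 -1;2.5 -0.1 0 0 -1;1.5 0 0 0 -1;0.5 0 0 0 -1;0 0 0 0 -1")

```text
clock: 14.58
position: [0.4324, 0.3325, 0.2716]
ee_rot: [-1.948, -2.464, 0.003]
force: [1.2, -0.4, -2.0]
width: 0.127
gripper_force: 40.0
```

>>> play_rows(increments="0 0 0 0 -1;0 0 0 0 -1;0 0 0 0 -1")

```text
clock: 14.83
position: [0.4344, 0.3299, 0.2727]
ee_rot: [1.954, 2.46, -0.001]
force: [0.3, 0.2, -1.7]
width: 0.127
gripper_force: 40.0
```

```bash
cat > fin.py <<'E'
from h import *
import sys
for c in ["scene","side"]:
    p=vision.get_image(c);P=pts(p)
    d=cut_out("shackle_crown",p)[0]
    m=(np.hypot(P[...,0]-.435,P[...,1]-.326)<.05)&(P[...,2]>.03)&(P[...,2]<.24)&d["mask"]
    X=P[m];print(c,d["confidence"],np.percentile(X,[2,50,98],axis=0).round(3))
    lo=X[X[:,2]<X[:,2].min()+.04];print("legs",cv2.minAreaRect((lo[:,:2]*1000).astype(np.float32)))
    v,u=map(int,d["point"]);f=p["frame"][max(v-100,0):v+120,max(u-130,0):u+130]
    cv2.imwrite(f"pics/{c}_{sys.argv[1]}.png",cv2.resize(f[:,:,::-1],None,fx=2.5,fy=2.5))
s=arm.observe();Rm=R.from_rotvec(s['ee_rot']).as_matrix();print(s['position'],s['joints'].round(2),'cm',(Rm.T@(np.array([.435,.326,.175])-s['position'])*100).round(2),Rm[:,2].round(3))
E
python3 fin.py a
```

```text
scene 0.76 [[0.424 0.301 0.183]
 [0.433 0.355 0.211]
 [0.447 0.371 0.239]]
legs ((433.74224853515625, 336.26593017578125), (14.132856369018555, 75.1374740600586), 12.41525936126709)
side 0.96 [[0.42  0.296 0.18 ]
 [0.432 0.348 0.208]
 [0.444 0.365 0.238]]
legs ((431.6792907714844, 334.18951416015625), (11.154648780822754, 78.7967300415039), 12.517251968383789)
[0.43410782 0.33079894 0.27285884] [-0.87  0.27  0.16  1.71 -0.04  1.17 -0.47] cm [-0.49 -0.02  9.79] [ 0.  0. -1.]
```

>>> play_rows(increments="-0.4 0 1 0 -1;0 0 2 0 -1;0 0 2 0 -1;0 0 2 0 -1;0 0 2 0 -1")

```text
clock: 15.45
position: [0.4347, 0.3268, 0.1813]
ee_rot: [1.952, 2.462, -0.0]
force: [0.3, 0.7, -1.5]
width: 0.128
gripper_force: 40.0
```

>>> play_rows(increments="0 0 1 0 -1;0 0 0 0 -1;0 0 0 0 -1;0 0 0 0 -1;0 0 0 0 -1")

```text
clock: 15.87
position: [0.4354, 0.328, 0.1739]
ee_rot: [1.951, 2.462, 0.003]
force: [0.5, 0.6, -2.3]
width: 0.127
gripper_force: 40.0
```

```bash
sed -i 's/<.24)/<.15)/' fin.py; python3 fin.py b
```

```text
scene 0.82 [[0.425 0.298 0.081]
 [0.435 0.353 0.111]
 [0.449 0.371 0.147]]
legs ((436.0747985839844, 335.42596435546875), (12.87466049194336, 76.53190612792969), 16.419471740722656)Traceback (most recent call last):
  File "fin.py", line 7, in <module>
    X=P[m];print(c,d["confidence"],np.percentile(X,[2,50,98],axis=0).round(3))
                                   ~~~~~~~~~~~~~^^^^^^^^^^^^^^^^^^^^
    return _quantile_unchecked(
        a, q, axis, out, overwrite_input, method, keepdims, weights)
    return _ureduce(a,
                    func=_quantile_ureduce_func,
    ...<5 lines>...
                    overwrite_input=overwrite_input,
                    method=method)
    r = func(a, **kwargs)
    result = _quantile(arr,
                       quantiles=q,
    ...<2 lines>...
                       out=out,
                       weights=wgt)
    slices_having_nans = np.isnan(arr[-1, ...])
                                  ~~~^^^^^^^^^
IndexError: index -1 is out of bounds for axis 0 with size 0
```

View pics/scene_b.png

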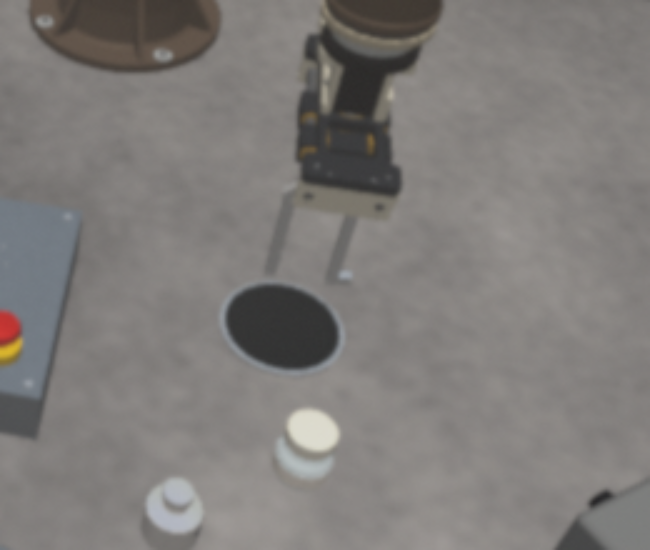

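The shackle is held upright, with its feet (crop 270,272 and 340,280) about 7 cm above the pad and within about 4 mm of its centre.

```bash
python3 -c "
from cell import job
print(job.sign_off())"
```

```text
the job is handed in; nothing more can be done
None
```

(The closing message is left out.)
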